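# Open the twist-off jar in the bench brace

### The job

Stand the square jar fully home in the wooden U-shaped brace on the worktop, so that it cannot turn, then unscrew its tight steel cap (anticlockwise) until the threads let go, and raise the cap straight up off the neck. Finish while still holding the cap, level and still, over the mouth with its lower rim 1 to 4 cm above the mouth and not touching the jar, the jar still standing home in the brace; do not tip the jar, and leave the other things on the worktop where they are.

Things in the scene. Friction and masses are not known exactly. Their poses are not given: they have to be found in the camera images.
- jar: plain earthenware jar, loose, about 0.4 kg: square body 64x64 mm, 70 mm tall, with a round neck 40 mm in diameter on top, 106 mm tall in all. Origin: centre of its underside; z up its axis, x and y square to its flat sides (all four alike). With the cap on, it can be lifted or slid by the cap.
- jar_mouth (a point): centre of the jar's mouth, on its axis, 106 mm above its underside. Below it the neck carries two opposite thread ridges, outer radius 25 mm, tops about 4 mm below the mouth.
- cap: round ribbed steel cap, 60 mm in diameter, 30 mm tall, screwed tight on the jar's neck at the start (it is a loose part). Grip it across its diameter. Origin: centre of its open lower rim; z up through its top, along the jar's axis. Screwed tight, its origin is 84 mm above the jar's underside and its x axis 0 to 0.12 rad anticlockwise of the jar's x.
- cap_top (a point): centre of the cap's top face, 30 mm above its rim. Two lugs in the cap hook under the neck's ridges; a sprung liner (12 N), whose plug enters the mouth, keeps it tight: about 0.3 N m to turn, enough to turn an unbraced jar. About 1 rad anticlockwise from above, relative to the jar, frees the lugs (no stop before 2.4 rad); it rises 3 mm on the way, then lifts straight off.
- brace: wooden U-shaped brace fixed to the worktop, 40 mm high, no floor: two jaws 70 mm apart inside, 22 mm thick, joined by a back. Origin: on the worktop, where the jar's axis stands when the jar touches the back. Mouth towards its -x; jaws run from x = -30 mm to the back's face at x = +32 mm. They let the square jar turn by at most 0.13 rad either way.
- brace_mouth (a point): on the worktop in the middle of the brace's mouth, 55 mm from its origin towards -x, between the tips of two flared guides (about 90 mm apart) that lead into the jaws.
- lemon: a lemon, about 71x53x51 mm, lying on the worktop; to be left alone. Origin: centre of its underside
- garlic: a garlic bulb, about 56 mm across; to be left alone. Origin: centre of its underside
- onion: a red onion, about 84x81x82 mm; to be left alone. Origin: centre of its underside
- tumbler: a clear drinking glass, 81 mm wide, 93 mm tall; to be left alone. Origin: centre of its underside
- mug: a mug, 82 mm wide (114 with its handle), 91 mm tall; to be left alone. Origin: centre of its underside
- timer: a wind-up kitchen timer, 56x62x58 mm; to be left alone. Origin: centre of its underside
Mind the look-alikes: they are no part of the job. Leave any red look-alike of the cap alone.

How it is judged:
On the way, in this order (a step that is already met when the one before it is completed fails the run):
1. the jar stands home in the brace with the cap still screwed on (x of jar in the frame of brace above -0.012 m and horizontal distance between jar and brace below 0.014 m and height (world z) of jar below 0.005 m and angle between jar's own z axis and vertical below 0.09 rad and (angle between the x axis of jar and the x axis of brace, either way round below 0.2 rad or angle between the x axis of jar and the y axis of brace, either way round below 0.2 rad) and z of cap in the frame of jar below 0.087 m), for 0.2 s.
2. the cap has been unscrewed by 0.85 rad or more relative to the braced jar, still down on the neck (x of jar in the frame of brace above -0.012 m and horizontal distance between jar and brace below 0.014 m and height (world z) of jar below 0.005 m and angle between jar's own z axis and vertical below 0.09 rad and (angle between the x axis of jar and the x axis of brace, either way round below 0.25 rad or angle between the x axis of jar and the y axis of brace, either way round below 0.25 rad) and angle between the x axis of cap and the x axis of jar, either way round above 0.85 rad and z of cap in the frame of jar below 0.095 m), for 0.1 s.
At the end, for the whole second after the job is handed in: jar upright, within 14 mm of home in the brace (12 mm short of the back at most), square within 0.25 rad; cap held still by the gripper, level within 0.15 rad, centred over the mouth within 15 mm, lower rim 7 to 43 mm above the mouth, not touching the jar (x of jar in the frame of brace above -0.012 m and horizontal distance between jar and brace below 0.014 m and height (world z) of jar below 0.005 m and angle between jar's own z axis and vertical below 0.09 rad and (angle between the x axis of jar and the x axis of brace, either way round below 0.25 rad or angle between the x axis of jar and the y axis of brace, either way round below 0.25 rad) and z of cap in the frame of jar between 0.113 and 0.149 m and horizontal distance between cap and jar below 0.015 m and angle between cap's own z axis and vertical below 0.15 rad and contact force between cap and jar below 0.05 N and contact force between the fingers and cap above 1 N and linear speed of cap below 0.02 m/s); the arm keeps its last pose, push and grip.
It fails at once if the jar is tipped by more than 0.35 rad (angle between jar's own z axis and vertical above 0.35 rad).
It fails at once if a bystander (lemon, garlic, onion, tumbler, mug or timer) is moved by more than 4 cm (distance of any of lemon, garlic, onion, tumbler, mug, timer from where it was at the start of the episode above 0.04 m).
It also fails if it takes over 58 s, if anything falls off the work surface, if the arm or the gripper's body presses on something with over 40 N, if the wrist force passes 120 N, or if a joint passes its speed limit or range.

### The arm

A 6-joint arm with a two-finger parallel gripper is mounted at the origin on a cart in front of the work surface, level with it; the furniture and walls round the work are solid. World frame = base frame: x ahead of the robot, y to its left, z up, the work surface at z = 0. Lengths are in m, angles in rad, forces in N, time in s.
With the tool pointing down it reaches from about 0.3 to 0.775 m from the base axis. Payload 14.6 kg.
Tool frame: the origin (TCP) lies on the centre line of the jaws, within the pads' length; the fingertips stand 19 mm ahead of it and the grasp point (between the pads) is the TCP; z points along the fingers, x is the direction in which the jaws open and shut, and the axes are right-handed (so a half turn about z gives the same grasp; the last joint's range is limited). The gripper opens to 94 mm and grips with 3 to 60 N. Pads are 16 mm wide; open, the fingers measure 119 mm over their backs; the gripper's body (75 mm by 177 mm) begins 78 mm behind the grasp point.
Start: joints at [-1.401, 0.3, 1.521, -0, 1.321, -0.067], TCP at [0.129, -0.535, 0.224] pointing down, gripper open.
Joint ranges: [-3.03, 3.03], [-0.79, 2.21], [0.23, 2.52], [-1.04, 4.18], [0, 3.07], [-2.55, 2.55]. Speed limits (rad/s): [2.22, 2.22, 2.57, 3.14, 3.14, 3.14].

### API

Orientations are given as [roll, pitch, yaw] about the fixed x, y, z axes, in that order (R = Rz(yaw) Ry(pitch) Rx(roll)).
In Python, from station import ctrl, imaging gives the robot as it stands.
- The arm moves only by the shell command python3 -m handwheel 'ROWS' [OPENING] [FORCE]. ROWS is JSON, a list that holds one entry, the list of rows, each a list of 4 numbers: the shift along the tool's x, y, z in m, then the turn about the tool's z in rad. A call has 1 to 10 rows; each row shifts and turns the pose as measured when the row begins, along the tool's axes as they then stand; what a row does not reach is not made up. A row lasts 1/10 s, in which the tool goes at most 50 mm and 8.59 degrees, less where a joint would pass 70% of its speed; a pose out of reach is approached as far as the arm can. A call is refused whole if a number of a shift passes 0.05 or a number of a turn 0.15, either way. A call with a gripper value outside its range is refused whole. OPENING is the finger opening in m, from 0 to 0.094, set as the call begins (- or left out, the last holds). The fingers move at their own pace and stop on an object; FORCE is the grip in N (left out, the last holds). Time passes only in rows, so rows that do not move let the fingers close. It gives the time, the measured TCP pose, the force and the opening at its end, in the units of the state.
- ctrl.get_obs(): the state, without advancing time (a new reading comes with each control period).
- imaging.camera(name): name is "scene" or "side" or "wrist"; returns the picture (480x640x3 uint8, red, green, blue); there is no depth.
- imaging.camera_model(name): a dict with "camera_matrix" (3x3 intrinsics, pixels), "position" and "attitude" of the camera in the world. Camera axes: x right, y up, looking along -z (the intrinsics and any distortion apply to the point x, -y, -z); pixel columns grow to the right and rows downward; lengths in m; the calibration is good to about 2 mm. A picture is of the moment at which its call begins: read the wrist's pose just before it. camera_model takes no time and is no camera call; for the wrist camera it gives the pose at the moment of the call.
- ctrl.hand_in(): hands the job in, once; it reports no verdict.
The state is a dict: "time_s": time; "qpos": joint angles; "joint_vel": joint speeds; "tau": joint torques, N m; "ee_pos": TCP position; "eef_rot": TCP orientation; "force": force on the tool from outside, world axes, zero at the start; "moment": the same for the moment, N m; "grip_width": finger opening in m.
Only numpy, scipy, OpenCV 4.12 (cv2) and the standard library are available. Lean on these libraries where they do the work, as an engineer would, in place of code of your own. Each camera call takes 0.05 s, during which the arm holds its last target. There are 200 camera calls.

## Working session

There is one attempt and no reset: what is moved stays moved. The work goes in short steps, Python scripts to look and compute and a shell command to move; the robot and the scene stay as the last step left them, time stands still between calls to the robot, and variables do not carry over. Pictures are saved under pics/ and viewed, about 8 in all and at most 12, crops included, and the job is handed in when it is done.

```bash
mkdir -p pics; ls
python3 - <<'E'
from station import ctrl, imaging
import cv2, numpy as np
print(ctrl.get_obs())
ims=[]
for n in ["scene","side"]:
    im=imaging.camera(n); cv2.imwrite(f"pics/{n}0.png",im[:,:,::-1]); m=imaging.camera_model(n); print(n,m)
E
```

```text
pics
{'time_s': 0.0, 'qpos': array([-1.40060433e+00,  3.00495437e-01,  1.52157985e+00,  5.05016607e-06,
        1.32067748e+00, -6.65991438e-02]), 'joint_vel': array([-0.00136282, -0.00194416, -0.00205158, -0.00128514, -0.00063709,
       -0.00016312]), 'tau': array([-3.04583218e-04, -5.31809056e+01, -3.52734554e+01,  7.08380551e-02,
        2.44027114e-02, -1.22905931e-04]), 'ee_pos': array([ 0.12898042, -0.53442092,  0.22387348]), 'eef_rot': array([-3.14151057e+00,  1.15722229e-03, -1.33400639e+00]), 'force': array([-0.33890178,  0.32694106, -0.02993226]), 'moment': array([-0.0478012 ,  0.01795292, -0.01536653]), 'grip_width': 0.09388821979931958}
scene {'camera_matrix': array([[616.05839168,   0.        , 322.86449352],
       [  0.        , 616.05839168, 227.84155156],
       [  0.        ,   0.        ,   1.        ]]), 'position': array([-0.17414853,  0.55262461,  1.12626325]), 'attitude': array([ 0.69817332, -0.01448554, -2.21785533])}
side {'camera_matrix': array([[535.36890355,   0.        , 317.59943387],
       [  0.        , 535.36890355, 239.97518275],
       [  0.        ,   0.        ,   1.        ]]), 'position': array([-0.00116432,  0.80985381,  0.89534746]), 'attitude': array([ 0.86235585,  0.01705118, -2.58412016])}
```

View pics/scene0.png

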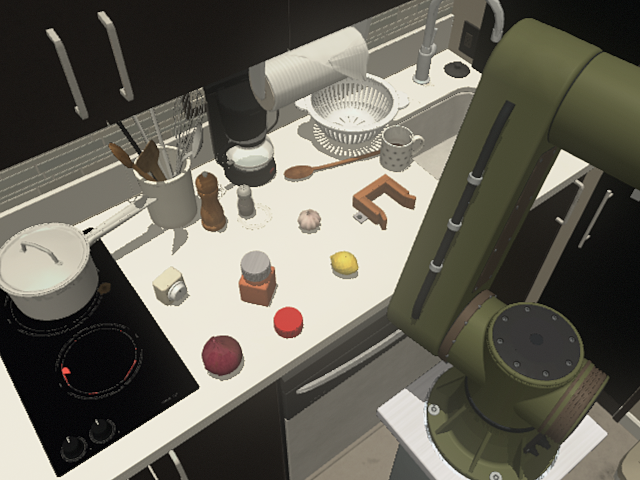

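View pics/side0.png

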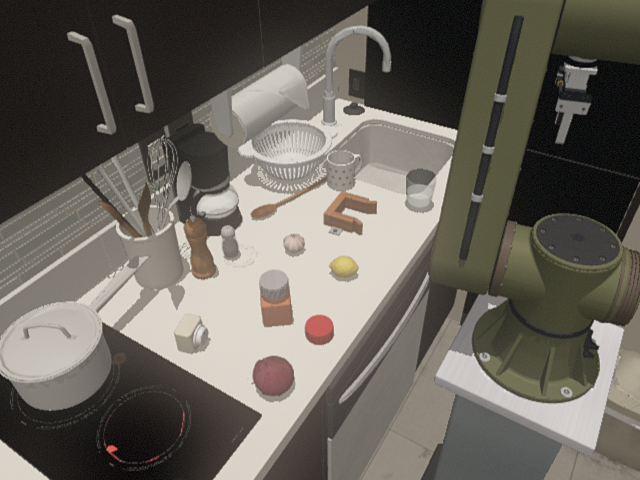

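Scene: the candidates for the cap are the grey ribbed cap on the terracotta square jar (scene 257,265; side 274,287) and the red lid lying loose (scene 288,321; side 319,329). The grey steel one fits, because it sits on the jar. The brace is at scene (384,200) and side (350,212). I'll check these in an enlarged crop.

```bash
cat > h.py <<'E'
import numpy as np, cv2
from scipy.spatial.transform import Rotation as R
from station import ctrl, imaging
def ray(m,u,v):
    K=m["camera_matrix"]; d=np.array([(u-K[0,2])/K[0,0],-(v-K[1,2])/K[1,1],-1.])
    return np.array(m["position"]),R.from_euler('xyz',m["attitude"]).apply(d)
def onz(m,u,v,z):
    p,d=ray(m,u,v); return p+d*(z-p[2])/d[2]
def proj(m,P):
    c=R.from_euler('xyz',m["attitude"]).inv().apply(np.array(P)-m["position"]); K=m["camera_matrix"]
    return np.array([K[0,2]+K[0,0]*c[0]/-c[2],K[1,2]-K[1,1]*c[1]/-c[2]])
E
python3 - <<'E'
from h import *
s=cv2.imread("pics/scene0.png"); d=cv2.imread("pics/side0.png")
def crop(im,x,y,w): return cv2.resize(im[y:y+w*3//4,x:x+w],(400,300),interpolation=cv2.INTER_CUBIC)
o=np.vstack([np.hstack([crop(s,220,245,80),crop(s,340,170,80)]),np.hstack([crop(d,236,268,80),crop(d,312,184,80)])])
cv2.imwrite("pics/crop0.png",o)
ms,md=imaging.camera_model("scene"),imaging.camera_model("side")
for n,m,im in(("scene",ms,s),("side",md,d)):
    hsv=cv2.cvtColor(im,cv2.COLOR_BGR2HSV)
    for t,(x,y,w) in (("jar",(220,240,80) if n=="scene" else (236,268,80)),("brace",(345,165,75) if n=="scene" else (318,184,66))):
        sub=hsv[y:y+w,x:x+w]
        mk=((sub[:,:,1]>80)&((sub[:,:,0]<18))).astype(np.uint8)
        c=max(cv2.findContours(mk,0,1)[0],key=cv2.contourArea)
        a=cv2.approxPolyDP(c,1.5,True)[:,0]+[x,y]; print(n,t,cv2.contourArea(c),a.tolist())
    x,y,w=(220,240,80) if n=="scene" else (236,262,80)
    sub=hsv[y:y+w,x:x+w]; mk=((sub[:,:,1]<40)&(sub[:,:,2]>60)&(sub[:,:,2]<215)).astype(np.uint8)
    cs=sorted(cv2.findContours(mk,0,1)[0],key=cv2.contourArea)[-2:]
    for c in cs: print(n,"grey",np.array(cv2.boundingRect(c))+[x,y,0,0],cv2.contourArea(c))
E
```

```text
scene jar 786.5 [[273, 267], [270, 267], [269, 275], [259, 282], [251, 282], [245, 279], [243, 275], [241, 276], [239, 286], [243, 300], [263, 305], [268, 304], [275, 285]]
scene brace 1351.0 [[385, 174], [353, 196], [353, 205], [375, 223], [379, 222], [382, 229], [385, 228], [385, 215], [371, 202], [371, 199], [384, 191], [402, 205], [410, 208], [413, 207], [415, 199], [414, 196], [409, 195], [408, 191]]
scene grey [268 283  10  24] 15.5
scene grey [240 250  31  32] 713.0
side jar 709.5 [[288, 292], [283, 298], [278, 300], [265, 299], [261, 294], [265, 325], [291, 322]]
side brace 662.0 [[342, 191], [324, 213], [325, 220], [330, 215], [348, 222], [353, 220], [359, 224], [360, 233], [361, 223], [357, 219], [343, 215], [335, 209], [347, 198], [352, 202], [354, 200], [356, 203], [351, 204], [345, 201], [346, 206], [362, 211], [368, 208], [371, 211], [367, 212], [375, 212], [376, 202]]
side grey [241 265   6   3] 5.0
side grey [259 269  31  30] 699.0
```

View pics/crop0.png

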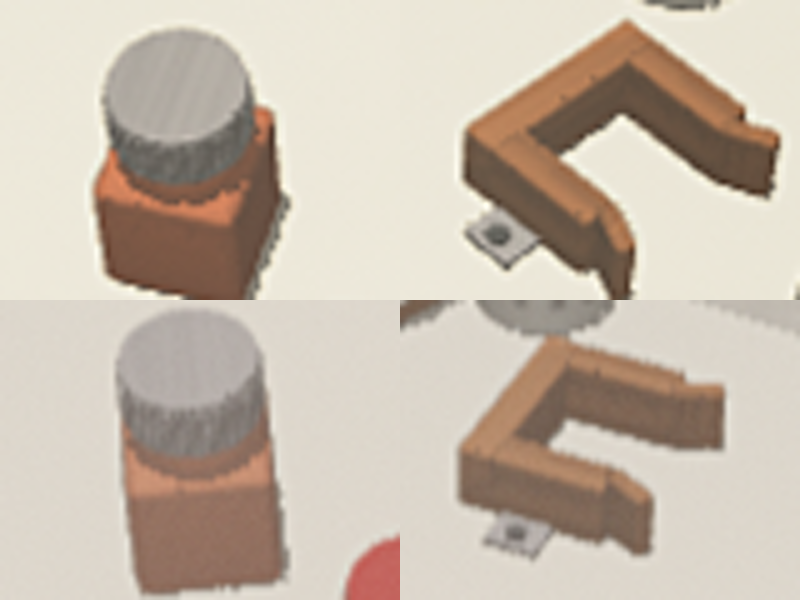

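The crop shows the grey ribbed cap on the square terracotta jar, with its top centre at scene (256,262) and side (274,280). The brace's back corners are at scene (385,174) and (353,196), and its mouth opens to the lower right.

Run:
```python
from h import *
ms,md=imaging.camera_model("scene"),imaging.camera_model("side")
pts={"captop":[(ms,256.2,262,.114),(md,274,280,.114)],
"jarL":[(ms,239,283,.07)],"jarF":[(ms,267.4,290,.07)],"jarR":[(ms,274,266.6,.07)],
"sideL":[(md,261.4,307,.07)],"sideR":[(md,290,305.6,.07)],
"backFar":[(ms,385.4,174.4,.04),(md,342,191.4,.04)],"backNear":[(ms,353,196,.04),(md,324,214,.04)],
"innNear":[(ms,365,196.6,.04)],"innFar":[(ms,385,182.4,.04),(md,345.4,198.5,.04)],
"lemon":[(ms,345,264,.025),(md,344,267,.025)],"garlic":[(ms,309,219,.025),(md,294,243,.025)],"onion":[(ms,222,356,.04),(md,273,376,.04)],
"mug":[(ms,397,145,.06),(md,341,170,.05)],"tumbler":[(md,420,190,.045)],"timer":[(ms,170,287,.03)],"red":[(ms,288,320,.02)],"pepper":[(ms,246,203,.03)]}
W={}
for k,l in pts.items():
    W[k]=[onz(*a)[:2] for a in l]; print(k,*[w.round(4) for w in W[k]])
for i in range(2):
    f,n=W["backFar"][i],W["backNear"][i]; d=n-f; L=np.linalg.norm(d); a=np.arctan2(*(d/L)[::-1])
    for xa in (a+np.pi/2,a-np.pi/2):
        x=np.array([np.cos(xa),np.sin(xa)]); print(i,"len",L.round(4),"back x-ang",xa.round(3),"origin (back 20 thick)",((f+n)/2-x*.054).round(4),((f+n)/2-x*.052).round(4))
v=W["jarF"][0]-W["jarL"][0]; print("jar edge",np.linalg.norm(v),np.arctan2(v[1],v[0])); v=W["jarR"][0]-W["jarF"][0]; print(np.linalg.norm(v),np.arctan2(v[1],v[0]))
v=W["sideR"][0]-W["sideL"][0]; print(np.linalg.norm(v),np.arctan2(v[1],v[0]))
print((W["jarL"][0]+W["jarR"][0])/2, "jar centre from corners")
# tool pointing down: tool x/y axes in world at current
print(R.from_euler('xyz',ctrl.get_obs()["eef_rot"]).as_matrix().round(3))
```

```text
captop [0.503  0.1936] [0.5028 0.197 ]
jarL [0.5079 0.2364]
jarF [0.4583 0.1988]
jarR [0.4997 0.1543]
sideL [0.5076 0.2406]
sideR [0.4589 0.2067]
backFar [ 0.5899 -0.2394] [ 0.5903 -0.2378]
backNear [ 0.5806 -0.1283] [ 0.5801 -0.1264]
innNear [ 0.5619 -0.1504]
innFar [ 0.5695 -0.2205] [ 0.5659 -0.2139]
lemon [0.4406 0.0064] [0.4436 0.0068]
garlic [ 0.5948 -0.0073] [ 0.5932 -0.0046]
onion [0.3998 0.3464] [0.4023 0.3503]
mug [ 0.6386 -0.3181] [ 0.6383 -0.3152]
tumbler [ 0.4072 -0.3453]
timer [0.6126 0.3485]
red [0.4002 0.1895]
pepper [0.7218 0.0869]
0 len 0.1115 back x-ang 3.226 origin (back 20 thick) [ 0.6391 -0.1794] [ 0.6371 -0.1795]
0 len 0.1115 back x-ang 0.084 origin (back 20 thick) [ 0.5314 -0.1884] [ 0.5334 -0.1883]
1 len 0.1118 back x-ang 3.233 origin (back 20 thick) [ 0.6389 -0.1772] [ 0.6369 -0.1773]
1 len 0.1118 back x-ang 0.091 origin (back 20 thick) [ 0.5314 -0.187 ] [ 0.5334 -0.1868]
jar edge 0.062254540744164276 -2.4929125016105864
0.06081993503725657 -0.8211895940143153
0.05927704521599755 -2.5338427125397063
[0.50382913 0.19538323] jar centre from corners
[[ 0.235 -0.972 -0.   ]
 [-0.972 -0.235  0.001]
 [-0.001 -0.    -1.   ]]
```

```bash
python3 -m handwheel '[[[-0.031,-0.027,0,0],[-0.031,-0.027,0,0],[-0.031,-0.027,0,0],[-0.031,-0.027,0,0],[-0.031,-0.027,0,0],[-0.031,-0.027,0,0],[-0.031,-0.027,0,0],[-0.031,-0.027,0,0],[-0.031,-0.027,0,0],[-0.031,-0.027,0,0]]]' 0.094 10
python3 -m handwheel '[[[-0.031,-0.027,0,0],[-0.031,-0.027,0,0],[-0.031,-0.027,0,0],[-0.031,-0.027,0,0],[-0.031,-0.027,0,0],[-0.031,-0.027,0,0],[-0.031,-0.027,0,0],[-0.031,-0.027,0,0],[0,0,0,-0.14],[0,0,0,-0.14]]]'
python3 -m handwheel '[[[0,0,0,-0.14],[0,0,0,-0.14],[0,0,0,-0.14],[0,0,0,-0.14],[0,0,0,-0.14],[0,0,0,-0.14],[0,0,0,-0.14],[0,0,0,-0.14],[0,0,0,-0.14],[0,0,0,-0.14]]]'
```

```text
time_s: 1.1
ee_pos: [0.3218, -0.1579, 0.2218]
eef_rot: [3.141, 0.006, -1.342]
force: [-0.3, -0.5, 0.6]
grip_width: 0.0941
time_s: 2.1
ee_pos: [0.4795, 0.1517, 0.2213]
eef_rot: [3.141, 0.006, -1.052]
force: [-0.1, -0.0, -0.1]
grip_width: 0.0941
time_s: 3.1
ee_pos: [0.478, 0.1522, 0.2177]
eef_rot: [-3.135, 0.009, 0.41]
force: [-0.7, 0.2, 0.1]
grip_width: 0.0941
```

Run:
```python
from h import *
m=imaging.camera_model("wrist"); im=imaging.camera("wrist"); cv2.imwrite("pics/w1.png",im[:,:,::-1]); print(m, ctrl.get_obs()["ee_pos"])
```

```text
{'camera_matrix': array([[395.55953823,   0.        , 325.17776946],
       [  0.        , 395.55953823, 234.98804817],
       [  0.        ,   0.        ,   1.        ]]), 'position': array([0.44710746, 0.2254714 , 0.37914419]), 'attitude': array([-0.2740111 ,  0.00859601,  0.41084074])} [0.47795005 0.15225285 0.2177037 ]
```

View pics/w1.png

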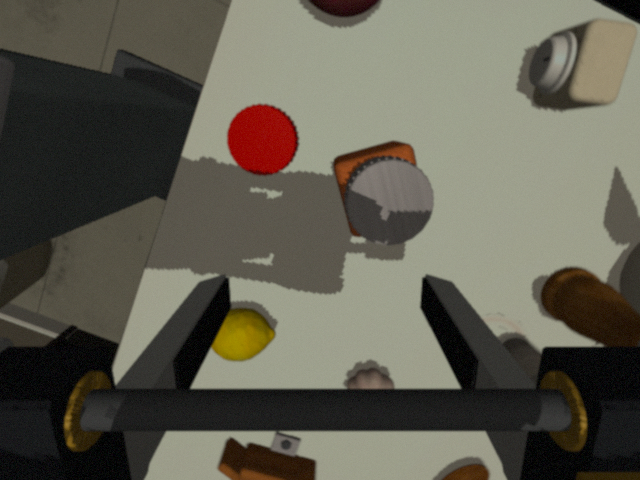

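The wrist view shows the cap circle centred at about (389,200) and the jar's shoulder edge running from (335,159) to (413,143). The red lid is at (263,139).

Run:
```python
from h import *
m=imaging.camera_model("wrist"); o=ctrl.get_obs()
c=onz(m,389,200,.114); a=onz(m,335,159,.07); b=onz(m,413,143,.07); e=b-a; print("cap",c,"edge",np.linalg.norm(e),np.arctan2(e[1],e[0])); l=onz(m,354,234,.07); f=l-a; print(np.linalg.norm(f),np.arctan2(f[1],f[0]))
t=np.array([.503,.1955,.102])
print(R.from_euler('xyz',o["eef_rot"]).inv().apply(t-o["ee_pos"]),R.from_euler('xyz',o["eef_rot"]).inv().apply(c-o["ee_pos"]))
```

```text
cap [0.50412104 0.1964798  0.114     ] edge 0.06043999133699315 0.6207406406009137
0.06195522561333771 -0.892625680241988
[ 0.04149202 -0.02850082  0.11554772] [ 0.04281001 -0.02902335  0.10353912]
```

```bash
python3 -m handwheel '[[[0.021,-0.0145,0,0],[0.021,-0.0145,0,0],[0,0,0,-0.12],[0,0,0,-0.12],[0,0,0,0],[0,0,0.025,0],[0,0,0.02,0],[0,0,0,0]]]' 0.094 10
python3 - <<'E'
from h import *
o=ctrl.get_obs(); print(R.from_euler('xyz',o["eef_rot"]).inv().apply(np.array([.5035,.196,.102])-o["ee_pos"]))
E
```

```text
time_s: 3.95
ee_pos: [0.5045, 0.1973, 0.1703]
eef_rot: [-3.132, 0.009, 0.635]
force: [0.3, 0.3, -0.0]
grip_width: 0.0939
[-0.00095047  0.00107854  0.0682644 ]
```

```bash
python3 -m handwheel '[[[-0.001,0.001,0.02,0],[0,0,0.02,0],[0,0,0.017,0],[0,0,0.01,0],[0,0,0,0],[0,0,0,0]]]' 0.094 10
python3 -m handwheel '[[[0,0,0,0],[0,0,0,0],[0,0,0,0],[0,0,0,0],[0,0,0,0],[0,0,0,0],[0,0,0,0],[0,0,0,0]]]' 0.04 15
python3 -m handwheel '[[[0,0,0,0],[0,0,0,0],[0,0,0,0]]]' 0.04 45
```

```text
time_s: 4.55
ee_pos: [0.5054, 0.1961, 0.1063]
eef_rot: [-3.134, 0.004, 0.615]
force: [0.3, 0.3, -0.3]
grip_width: 0.0939
time_s: 5.35
ee_pos: [0.5062, 0.1963, 0.1091]
eef_rot: [-3.135, 0.001, 0.614]
force: [-0.7, -0.5, 0.6]
grip_width: 0.0593
time_s: 5.65
ee_pos: [0.5062, 0.1963, 0.1091]
eef_rot: [-3.135, 0.001, 0.614]
force: [-1.0, -0.3, 0.6]
grip_width: 0.0588
```

```bash
python3 -m handwheel '[[[0,0,-0.01,0],[0,0,-0.02,0],[0,0,-0.025,0],[0,0,-0.025,0],[0,0,-0.01,0],[0,0,0,0]]]' 0.04 45
python3 - <<'E'
from h import *
im=imaging.camera("side"); cv2.imwrite("pics/s2.png",cv2.resize(im[180:380,180:460,::-1],(784,560)))
o=ctrl.get_obs(); print(o["ee_pos"],o["eef_rot"],o["force"],o["qpos"])
print(R.from_euler('xyz',o["eef_rot"]).inv().apply(np.array([.433,-.1965,.2])-o["ee_pos"]))
E
```

```text
time_s: 6.25
ee_pos: [0.5051, 0.1955, 0.2013]
eef_rot: [-3.133, 0.007, 0.614]
force: [-0.5, -0.1, -6.0]
grip_width: 0.0586
[0.50483908 0.19547816 0.20046254] [-3.13257008  0.00826526  0.61389353] [ 0.26585746  0.16665955 -5.77739164] [ 0.29896812  0.3069608   1.56907454  0.0062897   1.27621622 -0.31674635]
[-0.28450929  0.2790382   0.00029656]
```

View pics/s2.png

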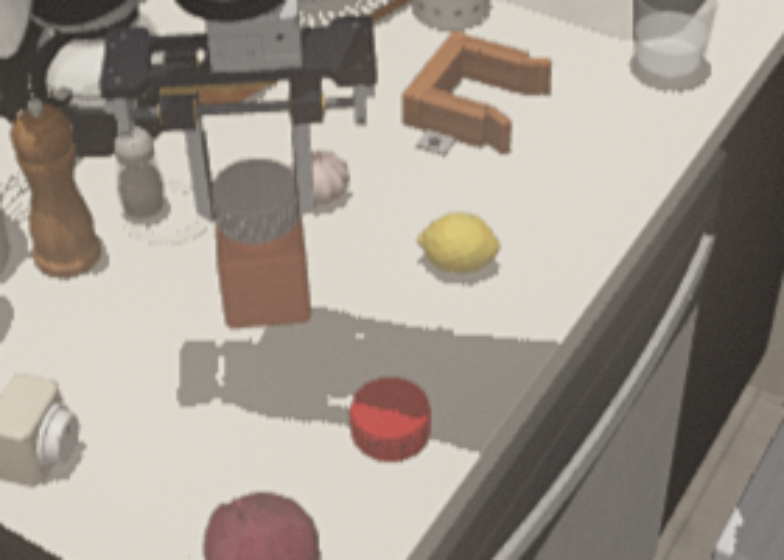

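The jar hangs upright in the grip, the neighbours are untouched, and the brace is clear ahead.

```bash
python3 -m handwheel '[[[0,0,0,0.1],[0,0,0,0.14],[0,0,0,0.14],[0,0,0,0.14],[0,0,0,0.04]]]'
python3 -m handwheel '[[[-0.003,0.015,0,0],[-0.007,0.03,0,0],[-0.007,0.03,0,0],[-0.007,0.03,0,0],[-0.007,0.03,0,0],[-0.007,0.03,0,0],[-0.007,0.03,0,0],[-0.007,0.03,0,0],[-0.007,0.03,0,0],[-0.007,0.03,0,0]]]'
python3 -m handwheel '[[[-0.007,0.03,0,0],[-0.007,0.03,0,0],[-0.007,0.03,0,0],[-0.004,0.015,0,0],[0,0,0,0]]]'
python3 - <<'E'
from h import *
o=ctrl.get_obs(); print(R.from_euler('xyz',o["eef_rot"]).inv().apply(np.array([.433,-.1965,.113])-o["ee_pos"]))
m=imaging.camera_model("wrist");im=imaging.camera("wrist"); cv2.imwrite("pics/w3.png",im[:,:,::-1]); print(m["position"],m["attitude"])
m=imaging.camera_model("side");im=imaging.camera("side"); cv2.imwrite("pics/s3.png",im[:,:,::-1])
im=imaging.camera("scene"); cv2.imwrite("pics/c3.png",im[:,:,::-1])
E
```

```text
time_s: 6.8
ee_pos: [0.5024, 0.1947, 0.1928]
eef_rot: [-3.141, 0.022, 0.032]
force: [0.8, -0.5, -6.4]
grip_width: 0.0587
time_s: 7.8
ee_pos: [0.4371, -0.1044, 0.1832]
eef_rot: [-3.141, 0.04, 0.044]
force: [0.5, -0.4, -5.5]
grip_width: 0.0586
time_s: 8.3
ee_pos: [0.4103, -0.2183, 0.1793]
eef_rot: [-3.138, 0.046, 0.044]
force: [-0.5, 0.0, -6.4]
grip_width: 0.0588
[ 0.02667641 -0.02057999  0.06518211]
[ 0.41390074 -0.13825451  0.34025346] [-0.27746846  0.04643669  0.04512838]
```

View pics/w3.png

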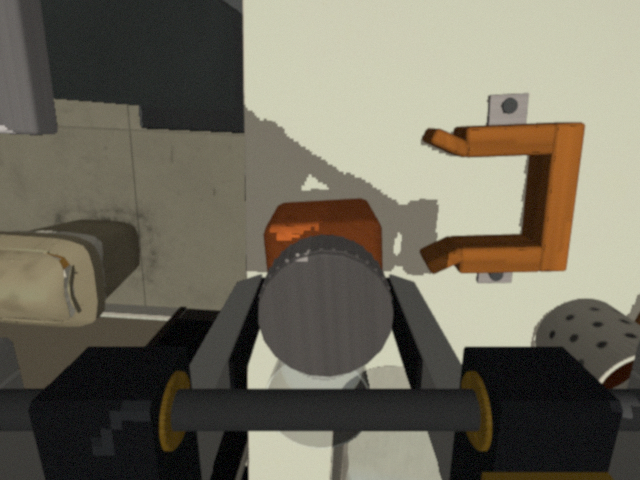

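Run:
```python
from h import *
im=cv2.imread("pics/w3.png"); hsv=cv2.cvtColor(im,cv2.COLOR_BGR2HSV)
m=dict(imaging.camera_model("wrist")); m["position"]=np.array([0.41390074,-0.13825451,0.34025346]); m["attitude"]=np.array([-0.27746846,0.04643669,0.04512838])
mk=((hsv[:,:,0]<18)&(hsv[:,:,1]>130)&(hsv[:,:,2]>60)).astype(np.uint8)
for c in sorted(cv2.findContours(mk,0,1)[0],key=cv2.contourArea)[-3:]:
    print(cv2.contourArea(c),cv2.approxPolyDP(c,2.5,True)[:,0].tolist())
f,n=onz(m,583,122,.04),onz(m,565,271,.04)
d=f-n;print("outer back",f,n,np.linalg.norm(d),"yaw",np.arctan2(d[1],d[0])-np.pi/2, "tool expected (cap/jar) px",proj(m,[.533,-.1877,0]))
cv2.imwrite("pics/z3.png",np.hstack([cv2.resize(im[185:285,250:400],(600,400),interpolation=2),]))
```

```text
1.0 [[64, 260], [64, 265]]
4467.0 [[380, 226], [367, 203], [361, 199], [282, 204], [265, 230], [267, 266], [290, 243], [321, 233], [354, 240], [371, 252], [381, 266]]
10089.5 [[583, 125], [468, 127], [464, 139], [434, 130], [431, 143], [455, 154], [549, 154], [550, 162], [540, 245], [513, 244], [511, 240], [528, 240], [521, 235], [473, 240], [463, 237], [454, 239], [461, 244], [467, 240], [481, 245], [451, 249], [428, 262], [429, 268], [433, 272], [458, 264], [460, 271], [564, 269]]
outer back [ 0.58301142 -0.13039441  0.04      ] [ 0.59390081 -0.24283561  0.04      ] 0.11296725797103531 yaw 0.09654408551193594 tool expected (cap/jar) px [480.75266186 189.23229825]
```

View pics/z3.png

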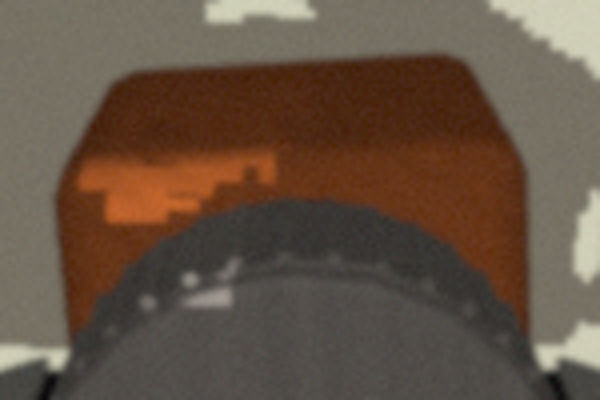

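The brace reads about the same from the wrist (yaw 0.09). The jar's edges read about 0.09 too, so they're aligned. Next I'll bring the jar in front of the mouth and lower it slowly.

```bash
python3 -m handwheel '[[[0.007,-0.005,0,0],[0.007,-0.005,0,0],[0.007,-0.005,0,0],[0.007,-0.004,0,0],[0,0,0.012,0],[0.001,0,0.012,0],[0.001,0,0.012,0],[0.001,0,0.012,0],[0,0,0.008,0],[0,0,0,0]]]'
python3 -m handwheel '[[[0,0,0,0],[0,0,0,0],[0,0,0,0]]]'
```

```text
time_s: 9.45
ee_pos: [0.4409, -0.1909, 0.1154]
eef_rot: [-3.136, 0.048, 0.05]
force: [0.4, 0.9, -4.7]
grip_width: 0.0588
time_s: 9.75
ee_pos: [0.4411, -0.1913, 0.116]
eef_rot: [-3.137, 0.047, 0.05]
force: [-0.4, -0.1, -6.4]
grip_width: 0.0587
```

```bash
python3 -m handwheel '[[[0,0.004,0,0],[0,0.003,0,0],[0,0,0.0025,0],[0,0,0.0015,0],[0,0,0,0]]]'
python3 - <<'E'
from h import *
im=imaging.camera("side"); a=im[150:290,280:460,::-1]
b=imaging.camera("wrist")[60:340,230:600,::-1]
cv2.imwrite("pics/s4.png",np.hstack([cv2.resize(a,(400,311),interpolation=2),cv2.resize(b,(400,311))]))
o=ctrl.get_obs(); m=imaging.camera_model("wrist"); print(o["ee_pos"],o["eef_rot"],m["position"],m["attitude"])
E
```

```text
time_s: 10.25
ee_pos: [0.4417, -0.1994, 0.1126]
eef_rot: [-3.138, 0.046, 0.05]
force: [0.1, 0.4, -5.5]
grip_width: 0.0588
[ 0.44175338 -0.19933866  0.11278384] [-3.13782184  0.04556829  0.04975744] [ 0.44475507 -0.11929328  0.27375669] [-0.27714395  0.04569859  0.05088048]
```

View pics/s4.png

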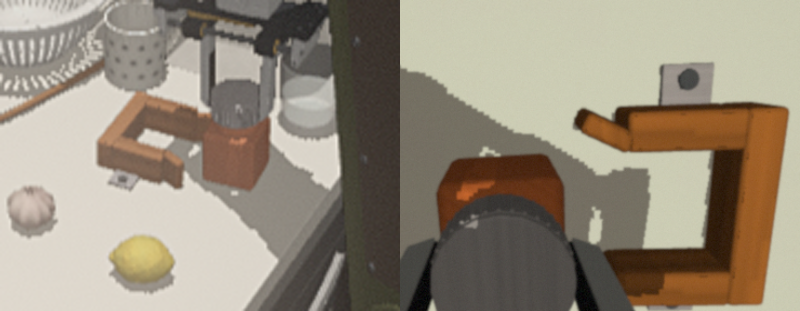

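Run:
```python
from h import *
m=imaging.camera_model("wrist")
u,l,j=onz(m,507,196.8,.04),onz(m,498,286.8,.04),onz(m,322.5,201.3,.003)
print("jaw up/low",u,l,np.linalg.norm(u-l),"jar +y edge",j)
y=.092; n=np.array([-np.sin(y),np.cos(y)])
print("brace axis offset",(u[:2]+l[:2])@n/2,"jar axis offset",j[:2]@n-.032,"tcp",ctrl.get_obs()["ee_pos"][:2]@n,"origin est",np.array([.534,-.1895])@n)
```

```text
jaw up/low [ 0.54275571 -0.15626433  0.04      ] [ 0.54715347 -0.2130519   0.04      ] 0.05695760280458721 jar +y edge [ 0.43320979 -0.1727064   0.003     ]
brace axis offset -0.2339423218320301 jar axis offset -0.24377512394823175 tcp -0.23907965787508112 origin est -0.23775732758359414
```

```bash
python3 -m handwheel '[[[0.008,-0.0003,-0.0004,0],[0.008,-0.0003,-0.0004,0],[0.008,-0.0003,-0.0004,0],[0.008,-0.0003,-0.0004,0],[0.008,-0.0003,-0.0004,0]]]'
python3 -m handwheel '[[[0,0,0,0]]]'
```

```text
time_s: 10.85
ee_pos: [0.485, -0.1954, 0.1131]
eef_rot: [-3.138, 0.045, 0.05]
force: [-0.2, -0.1, -5.3]
grip_width: 0.0586
time_s: 10.95
ee_pos: [0.4861, -0.1952, 0.113]
eef_rot: [-3.138, 0.045, 0.05]
force: [-0.4, 0.6, -5.5]
grip_width: 0.0586
```

```bash
python3 -m handwheel '[[[0.006,-0.0003,-0.0003,0],[0.006,-0.0003,-0.0003,0],[0.006,-0.0003,-0.0003,0],[0,0,0,0]]]'
python3 -m handwheel '[[[0.006,-0.0003,-0.0003,0],[0.006,-0.0003,-0.0003,0],[0.004,-0.0002,-0.0002,0],[0,0,0,0]]]'
```

```text
time_s: 11.35
ee_pos: [0.5054, -0.1932, 0.1129]
eef_rot: [-3.138, 0.045, 0.05]
force: [0.4, -0.1, -6.1]
grip_width: 0.0583
time_s: 11.75
ee_pos: [0.5227, -0.1915, 0.1129]
eef_rot: [-3.138, 0.046, 0.05]
force: [-0.2, -0.2, -5.6]
grip_width: 0.0587
```

```bash
python3 -m handwheel '[[[0.005,-0.0002,-0.0002,0],[0.005,-0.0002,-0.0002,0],[0,0,0,0]]]'
python3 -m handwheel '[[[0.003,-0.0002,-0.0002,0],[0,0,0,0]]]'
python3 -m handwheel '[[[0.003,-0.0002,-0.0002,0],[0,0,0,0]]]'
```

```text
time_s: 12.05
ee_pos: [0.5335, -0.1905, 0.1128]
eef_rot: [-3.138, 0.046, 0.05]
force: [-0.5, -0.7, -5.0]
grip_width: 0.0586
time_s: 12.25
ee_pos: [0.5367, -0.1901, 0.1128]
eef_rot: [-3.138, 0.046, 0.05]
force: [0.2, -0.0, -5.1]
grip_width: 0.0587
time_s: 12.45
ee_pos: [0.5399, -0.1898, 0.1129]
eef_rot: [-3.138, 0.046, 0.05]
force: [-0.3, 0.5, -5.9]
grip_width: 0.0585
```

```bash
python3 -m handwheel '[[[0.002,0,0,0],[0,0,0,0]]]'
python3 -m handwheel '[[[0.002,0,0,0],[0,0,0,0]]]'
python3 - <<'E'
from h import *
a=imaging.camera("side")[150:270,300:460,::-1]
b=imaging.camera("wrist")[100:370,220:580,::-1]
cv2.imwrite("pics/s5.png",np.hstack([cv2.resize(a,(400,300),interpolation=2),cv2.resize(b,(400,300))]))
print(ctrl.get_obs()["ee_pos"])
E
```

```text
time_s: 12.65
ee_pos: [0.5409, -0.1895, 0.1126]
eef_rot: [-3.137, 0.049, 0.05]
force: [-3.0, 0.2, -4.7]
grip_width: 0.0586
time_s: 12.85
ee_pos: [0.5415, -0.1894, 0.1122]
eef_rot: [-3.136, 0.054, 0.05]
force: [-3.8, -1.2, -3.9]
grip_width: 0.0582
[ 0.54152384 -0.18949245  0.11221293]
```

View pics/s5.png

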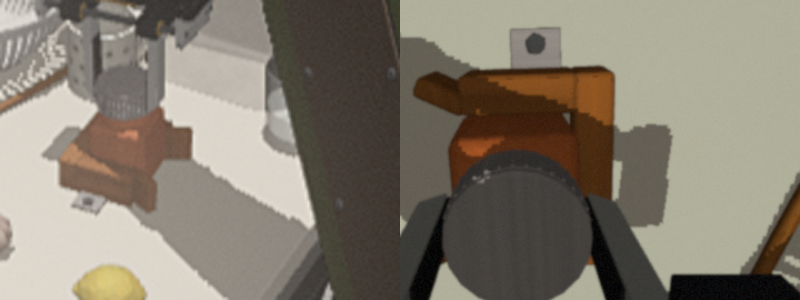

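The jar is between the jaws and touching the back (Fx = -3.8 N). Now I'll set it down.

```bash
python3 -m handwheel '[[[-0.001,0,0.001,0],[0,0,0.001,0],[0,0,0,0]]]'
python3 -m handwheel '[[[0,0,0.001,0],[0,0,0.001,0],[0,0,0,0]]]'
python3 -m handwheel '[[[0,0,0.002,0],[0,0,0,0]]]'
```

```text
time_s: 13.25
ee_pos: [0.5408, -0.1897, 0.1107]
eef_rot: [-3.136, 0.052, 0.049]
force: [-2.1, 0.4, -3.4]
grip_width: 0.0588
time_s: 13.55
ee_pos: [0.5409, -0.1898, 0.1107]
eef_rot: [-3.137, 0.051, 0.05]
force: [-4.6, 0.3, -5.0]
grip_width: 0.059
time_s: 13.75
ee_pos: [0.5411, -0.1899, 0.1107]
eef_rot: [-3.138, 0.05, 0.05]
force: [-3.4, 1.7, -4.5]
grip_width: 0.0587
```

```bash
python3 -m handwheel '[[[-0.002,0,0.003,0],[0,0,0.003,0],[0,0,0,0]]]'
python3 -m handwheel '[[[0,0,0.004,0],[0,0,0,0]]]'
```

```text
time_s: 14.05
ee_pos: [0.5407, -0.1904, 0.1108]
eef_rot: [-3.141, 0.043, 0.05]
force: [-4.0, 0.7, -7.6]
grip_width: 0.0588
time_s: 14.25
ee_pos: [0.5412, -0.1908, 0.1106]
eef_rot: [3.141, 0.04, 0.05]
force: [-3.2, 1.5, -7.6]
grip_width: 0.0586
```

```bash
python3 -m handwheel '[[[0,0,0,0],[0,0,0,0],[0,0,0,0],[0,0,0,0],[0,0,0,0]]]' 0.075 30
python3 - <<'E'
from h import *
a=imaging.camera("side")[150:270,300:460,::-1]
b=imaging.camera("scene")[130:250,340:500,::-1]
cv2.imwrite("pics/s6.png",np.hstack([cv2.resize(a,(400,300),interpolation=2),cv2.resize(b,(400,300),interpolation=2)]))
o=ctrl.get_obs();print(o["ee_pos"],o["eef_rot"],o["force"],o["moment"])
E
```

```text
time_s: 14.75
ee_pos: [0.5426, -0.1911, 0.1113]
eef_rot: [3.139, 0.035, 0.05]
force: [-1.3, -0.0, 0.2]
grip_width: 0.0751
[ 0.54252241 -0.19111682  0.11124676] [3.13899479 0.03538145 0.04973893] [-0.46610775  1.7639971  -0.05515489] [-0.04027749 -0.0894934   0.03590823]
```

View pics/s6.png

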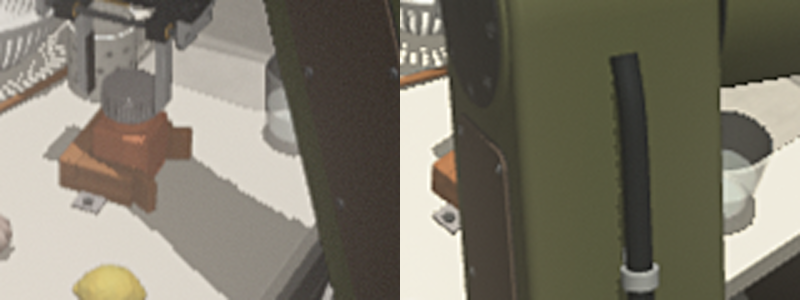

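```bash
python3 -m handwheel '[[[-0.004,0,0.004,0],[0,0,0,0]]]'
python3 - <<'E'
from h import *
print(onz(imaging.camera_model("side"),352,181.5,.114))
m=imaging.camera_model("wrist"); b=imaging.camera("wrist"); g=cv2.medianBlur(cv2.cvtColor(b,cv2.COLOR_RGB2GRAY),5)
c=cv2.HoughCircles(g,cv2.HOUGH_GRADIENT,1,100,param1=80,param2=20,minRadius=55,maxRadius=85)
print(c, [onz(m,x,y,.114).round(4) for x,y,r in c[0][:3]])
for x,y,r in c[0][:1]: cv2.circle(b,(int(x),int(y)),int(r),(0,255,0),1)
cv2.imwrite("pics/w7.png",b[:,:,::-1])
E
```

```text
time_s: 15.05
ee_pos: [0.5381, -0.1913, 0.1069]
eef_rot: [3.139, 0.035, 0.05]
force: [0.0, 0.7, 0.2]
grip_width: 0.0747
[ 0.53881457 -0.19798666  0.114     ]
[[[317.5 309.5  67.4]]] [array([ 0.5346, -0.1887,  0.114 ])]
```

View pics/w7.png

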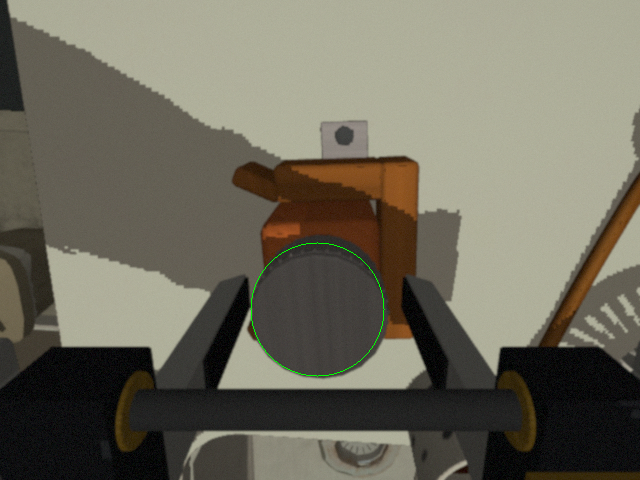

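The cap is found at (0.5346,-0.1887), on the brace axis and within a few mm of home. I'll centre on it, regrip and unscrew.

```bash
python3 -m handwheel '[[[-0.003,-0.0025,0,0],[0,0,0,0],[0,0,0,0]]]' 0.075
python3 -m handwheel '[[[0,0,0,0],[0,0,0,0],[0,0,0,0],[0,0,0,0],[0,0,0,0]]]' 0.04 45
python3 -m handwheel '[[[0,0,0,-0.08],[0,0,0,-0.08],[0,0,0,-0.08],[0,0,0,-0.08],[0,0,0,0]]]'
```

```text
time_s: 15.4
ee_pos: [0.535, -0.1888, 0.1075]
eef_rot: [3.139, 0.035, 0.05]
force: [0.5, -0.1, -0.1]
grip_width: 0.0751
time_s: 15.9
ee_pos: [0.5352, -0.1888, 0.1076]
eef_rot: [3.139, 0.034, 0.05]
force: [0.8, 0.4, 0.1]
grip_width: 0.0591
time_s: 16.4
ee_pos: [0.5348, -0.189, 0.1077]
eef_rot: [-3.133, 0.034, 0.38]
force: [0.3, 0.8, -0.9]
grip_width: 0.0587
```

```bash
python3 -m handwheel '[[[0,0,-0.0003,-0.08],[0,0,-0.0003,-0.08],[0,0,-0.0003,-0.08],[0,0,-0.0003,-0.08],[0,0,0,-0.08],[0,0,0,0]]]'; python3 -c "
from h import *
print(ctrl.get_obs()['moment'])"
python3 -m handwheel '[[[0,0,-0.0003,-0.08],[0,0,-0.0003,-0.08],[0,0,-0.0003,-0.08],[0,0,0,0]]]'
python3 - <<'E'
from h import *
b=imaging.camera("wrist"); a=imaging.camera("side")[150:270,300:460]
o=ctrl.get_obs(); print(o["moment"],o["eef_rot"])
cv2.imwrite("pics/w8.png",np.hstack([cv2.resize(a,(400,300),interpolation=2),cv2.resize(b,(400,300))])[:,:,::-1])
E
```

```text
time_s: 17.0
ee_pos: [0.5339, -0.1893, 0.1089]
eef_rot: [-3.118, 0.03, 0.779]
force: [-1.0, 0.9, 0.1]
grip_width: 0.0586
[-0.05605653 -0.11655976 -0.02319649]
time_s: 17.4
ee_pos: [0.5336, -0.1896, 0.1099]
eef_rot: [-3.112, 0.024, 1.01]
force: [-0.5, -0.1, 1.8]
grip_width: 0.0587
[-0.06668337 -0.01307838 -0.01169061] [-3.11185598  0.02433474  1.00800757]
```

View pics/w8.png

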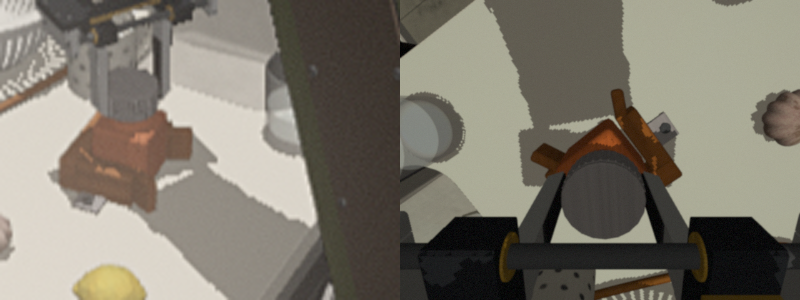

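The jar stays square in the brace while the cap turns with the tool (0.96 rad so far). I'll turn further for margin, since the jar can turn up to 0.13 rad in the brace.

```bash
python3 -m handwheel '[[[0,0,0,-0.08],[0,0,0,-0.08],[0,0,0,-0.08],[0,0,0,-0.08],[0,0,0,-0.08],[0,0,0,0],[0,0,0,0]]]'; python3 -c "
from h import *
o=ctrl.get_obs();print(o['moment'],o['qpos'])"
```

```text
time_s: 18.2
ee_pos: [0.5339, -0.1908, 0.1115]
eef_rot: [-3.107, 0.014, 1.395]
force: [-1.7, -0.7, 1.5]
grip_width: 0.0585
[-0.08315802  0.14498375  0.08414561] [-0.39837439  0.46928862  1.56487544 -0.0232904   1.13856587 -1.78332148]
```

```bash
python3 -m handwheel '[[[0,0,-0.003,0],[0,0,-0.003,0],[0,0,-0.003,0],[0,0,0,0],[0,0,0,0]]]'; python3 -m handwheel '[[[0,0,0,0],[0,0,0,0]]]'; python3 -m handwheel '[[[0,0,0,0]]]'
```

```text
time_s: 18.7
ee_pos: [0.5339, -0.1904, 0.1207]
eef_rot: [-3.105, 0.014, 1.388]
force: [-1.5, -0.8, -0.3]
grip_width: 0.0589
time_s: 18.9
ee_pos: [0.5339, -0.1904, 0.1207]
eef_rot: [-3.105, 0.014, 1.387]
force: [-0.9, -0.2, -1.0]
grip_width: 0.059
time_s: 19.0
ee_pos: [0.5338, -0.1904, 0.1206]
eef_rot: [-3.105, 0.014, 1.387]
force: [-2.9, -1.2, -0.1]
grip_width: 0.0589
```

Fz is about -0.5 N (the carried jar and cap read about -6 N), so the jar isn't hanging on the cap. Lifting on.

```bash
python3 -m handwheel '[[[0,0,-0.006,0],[0,0,-0.007,0],[0,0,-0.007,0],[0,0,-0.006,0],[0,0,-0.005,0],[0,0,0,0],[0,0,0,0]]]'; python3 -m handwheel '[[[0,0,0,0],[0,0,0,0],[0,0,0,0]]]'
python3 - <<'E'
from h import *
o=ctrl.get_obs(); print(o["ee_pos"],o["eef_rot"],o["force"])
im=imaging.camera("side"); m=imaging.camera_model("side"); hsv=cv2.cvtColor(im,cv2.COLOR_RGB2HSV)
print("proj: cap rim ctr",proj(m,[.534,-.19,.130]),"mouth",proj(m,[.534,-.19,.106]),"shoulder",proj(m,[.534,-.19,.07]))
c0=int(proj(m,[.534,-.19,.106])[0]); r0=int(proj(m,[.534,-.19,.106])[1])
for r in range(r0-28,r0+32,3): print(r,[tuple(hsv[r,c]) for c in (c0-6,c0,c0+6)])
before=cv2.imread("pics/s6.png")
mk=((hsv[:,:,0]<18)&(hsv[:,:,1]>80)).astype(np.uint8)[150:250,318:380]
c=max(cv2.findContours(mk,0,1)[0],key=cv2.contourArea); print(cv2.boundingRect(c),cv2.contourArea(c),(cv2.approxPolyDP(c,1.5,True)[:,0]+[318,150]).tolist())
cv2.imwrite("pics/s9.png",im[:,:,::-1])
E
```

```text
time_s: 19.7
ee_pos: [0.5359, -0.19, 0.1554]
eef_rot: [-3.108, 0.013, 1.387]
force: [0.7, -0.2, -1.5]
grip_width: 0.0584
time_s: 20.0
ee_pos: [0.5357, -0.1898, 0.1548]
eef_rot: [-3.107, 0.013, 1.387]
force: [-0.8, -0.3, -1.4]
grip_width: 0.0589
[ 0.53565659 -0.1898402   0.15475746] [-3.10683224  0.01302735  1.38745252] [-0.80168599 -0.30270165 -1.42828626]
proj: cap rim ctr [352.2807387 178.3464799] mouth [352.0457423  186.15843161] shoulder [351.70310789 197.54857813]
158 [(np.uint8(19), np.uint8(16), np.uint8(129)), (np.uint8(16), np.uint8(25), np.uint8(133)), (np.uint8(11), np.uint8(33), np.uint8(61))]
161 [(np.uint8(13), np.uint8(18), np.uint8(130)), (np.uint8(20), np.uint8(19), np.uint8(159)), (np.uint8(17), np.uint8(28), np.uint8(64))]
164 [(np.uint8(23), np.uint8(17), np.uint8(123)), (np.uint8(11), np.uint8(18), np.uint8(113)), (np.uint8(11), np.uint8(18), np.uint8(111))]
167 [(np.uint8(15), np.uint8(12), np.uint8(124)), (np.uint8(15), np.uint8(23), np.uint8(111)), (np.uint8(13), np.uint8(16), np.uint8(114))]
170 [(np.uint8(23), np.uint8(16), np.uint8(124)), (np.uint8(17), np.
[... 1933 characters left out ...]
p.uint8(133)), (np.uint8(9), np.uint8(96), np.uint8(135)), (np.uint8(10), np.uint8(101), np.uint8(134))]
215 [(np.uint8(11), np.uint8(76), np.uint8(114)), (np.uint8(9), np.uint8(98), np.uint8(133)), (np.uint8(11), np.uint8(102), np.uint8(133))]
(7, 34, 52, 51) 1305.0 [[347, 184], [343, 187], [345, 190], [340, 193], [327, 209], [325, 220], [330, 217], [340, 219], [342, 222], [339, 225], [336, 221], [333, 224], [332, 221], [330, 224], [334, 223], [351, 231], [353, 219], [359, 224], [357, 227], [355, 226], [358, 228], [357, 231], [354, 230], [356, 232], [359, 231], [359, 234], [361, 233], [360, 220], [366, 212], [375, 212], [376, 203], [369, 201], [365, 195], [360, 194], [361, 188], [357, 184]]
```

Run:
```python
from h import *
m=imaging.camera_model("side"); y=.09; c=np.array([.534,-.189]); X=np.array([np.cos(y),np.sin(y)]);Y=np.array([-X[1],X[0]])
for a in(1,-1):
  for b in(1,-1): print("shoulder corner",a,b,proj(m,[*(c+.032*(a*X+b*Y)),.07]).round(1))
d=R.from_euler('xyz',m["attitude"]).apply([0,0,1])[:2]; d/=np.linalg.norm(d)
print("near mouth edge",proj(m,[*(c+.02*d),.106]).round(1),"near rim edge",proj(m,[*(c+.03*d),.131]).round(1),"mouth far",proj(m,[*(c-.02*d),.106]).round(1))
a=imaging.camera("side").astype(int); b=cv2.imread("pics/s9.png")[:,:,::-1].astype(int)
print("motion diff",np.abs(a-b)[140:240,318:385].max(2).mean())
s=cv2.imread("pics/side0.png")[:,:,::-1].astype(int); D=np.abs(a-s).max(2)
for n,(u,v,w) in dict(lemon=(344,267,14),garlic=(294,243,10),onion=(273,376,20),mug=(341,165,12),timer=(191,333,14),tumbler=(420,190,15)).items(): print(n,D[v-w:v+w,u-w:u+w].mean().round(1))
```

```text
shoulder corner 1 1 [335.1 201.2]
shoulder corner 1 -1 [345.4 188.3]
shoulder corner -1 1 [357.9 207.6]
shoulder corner -1 -1 [367.6 194.3]
near mouth edge [352.4 190.9] near rim edge [352.9 185. ] mouth far [351.4 181.9]
motion diff 1.8934328358208956
lemon 1.9
garlic 1.6
onion 2.3
mug 20.8
timer 1.4
tumbler 43.4
```

```bash
python3 -c "
from h import *
print(ctrl.hand_in()); print(ctrl.get_obs()['time_s'])"
```

```text
the job is handed in; nothing more can be done
None
the job is handed in; nothing more can be done
```

I stood the jar in the brace against its back, then turned the cap about 1.35 rad anticlockwise and lifted it straight up. I handed in at about 20 s with the gripper holding the cap level over the mouth. The hand-in gave no verdict.

**Last checks that agreed:**
- **Cap position:** the tool height puts the cap's lower rim about 25 mm above the mouth. The tool is tilted about 0.04 rad and sits within about 2 mm of the jar's axis as last measured.
- **Cap free of the jar:** the vertical force was only -1.4 N, against about -6 N when the jar hung from the cap.
- **Jar still home:** in the side view the neck lines up with its predicted column. The jar's upper corners are within about 2-3 pixels (about 4-6 mm) of where they should be.
- **Bystanders:** the lemon, garlic, onion and timer show no change in the side view.

**Less certain:**
- **Gap at the back:** after I let go of the jar, a gap of about 3 mm to the brace's back was visible, against the 12 mm limit.
- **Tilt:** the tool had drifted to 0.05 rad of tilt during carrying, so the jar first rested on an edge. I let it settle flat before regripping.
- **Mug and tumbler:** the arm and gripper cover them in the last side view, so that comparison could not confirm them. In earlier pictures they looked untouched.
- **Brace position:** scene and wrist estimates of the brace differed by up to 4 mm.
- **Final picture:** I had used all 12 viewable pictures before the lift, so the final state was checked by numbers only.

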